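# Slide the sweets dish through the gap to the reader's place

### The arm

A 7-joint arm with a two-finger parallel gripper is mounted at the origin on the work surface. World frame = base frame: x ahead of the robot, y to its left, z up, the work surface at z = 0. Lengths are in mm, angles in rad, forces in N, time in s.
With the tool pointing down it reaches from about 400 to 900 mm from the base axis. Payload 5.5 kg.
Tool frame: the origin (TCP) lies on the centre line of the jaws, within the pads' length; the fingertips stand 17 mm ahead of it and the grasp point (between the pads) lies 2 mm behind it (env.tcp_to_tips is the distance from the TCP to the fingertips, in mm); z points along the fingers, y is the line along which they close (so a half turn about z gives the same grasp; the last joint's range is limited). The gripper opens to 92 mm and grips with 3 to 60 N. Pads are 19 mm wide; open, the fingers measure 130 mm over their backs; the gripper's body (75 mm by 190 mm) begins 47 mm behind the grasp point.
Start: joints at [1.509, 0.501, -0.427, 1.55, 0.221, 1.138, -0.21], TCP at [207.46, -616.003, 243.729] pointing down, gripper open.
Joint ranges: [-2.88, 2.88], [-0.31, 2.03], [-1.54, 1.56], [0.2, 2.42], [-1.41, 4.55], [0.19, 2.02], [-2.57, 2.57]. Speed limits (rad/s): [2.57, 2.57, 3.14, 3.14, 3.14, 3.14, 3.14].

### API

Orientations are given as a unit quaternion [x, y, z, w].
In Python, from station import env, imaging gives the robot as it stands.
- The arm moves only by the shell command python3 -m jog 'ROWS' [FORCE]. ROWS is JSON, a list that holds one entry, the list of rows, each a list of 7 numbers: the opening, from -1 (shut) to 1 (fully open), so that 0 is half open, then the shift along the tool's x, y, z in cm, then the turn, a rotation vector about the tool's x, y, z in rad. A call has 1 to 10 rows; each row shifts and turns the commanded pose from where the row before left it, along the tool's axes as they then stand; what a row does not reach is not made up. A row lasts 1/12 s, in which the tool goes at most 41.7 mm and 7.16 degrees, less where a joint would pass 70% of its speed; a pose out of reach is approached as far as the arm can. A call is refused whole if a number of a shift passes 4.17 or a number of a turn 0.125, either way. A call with a gripper value outside its range is refused whole. The fingers move at their own pace and stop on an object; FORCE is the grip in N (left out, the last holds). Time passes only in rows, so rows that do not move let the fingers close. It gives the time, the measured TCP pose, the force, the opening and the grip force at its end, in the units of the state.
- env.sense(): the state, without advancing time (a new reading comes with each control period).
- imaging.camera(name): name is "side" or "top"; returns (picture, depth): 480x640x3 uint8, red, green, blue; 480x640 float32, mm along the optical axis (not along the pixel's ray), 0 where there is no reading.
- imaging.camera_model(name): a dict with "mtx" (3x3 intrinsics, pixels), "k1" (the pictures are not rectified: a ray, as slopes to the right and down, at radius r is drawn at 1 + k1 r^2 times it, then the intrinsics apply), "R" (3x3) and "t" (3): a world point X has camera coordinates R X + t. Camera axes: x right, y down, z forward; pixel columns grow to the right and rows downward; lengths in mm; the calibration is good to about 2 mm. A picture is of the moment at which its call begins. camera_model takes no time and is no camera call.
- env.hand_in(): hands the job in; it is judged then, once.
The state is a dict: "clock": time; "qpos": joint angles; "qd": joint speeds; "joint_efforts": joint torques, N m; "eef_pos": TCP position; "ee_rot": TCP orientation; "ft_force": force on the tool from outside, world axes, zero at the start; "wrist_torque": the same for the moment, N m; "finger_gap": opening from 0.0 (shut) to 1.0 (fully open); "grasp_force": force on a finger pad.
Only numpy, scipy, OpenCV 4.12 (cv2) and the standard library are available. Lean on these libraries where they do the work, as an engineer would, in place of code of your own. Each camera call takes 0.05 s, during which the arm holds its last target. There are 200 camera calls.

### The job

Pass the dish of toffees to the reader: push it along the table top, through the narrow gap between the stacked red books and the planter, until it stands past them, close up to the near edge of the open book (no more than two fingers' width from it). Keep it flat on the table all the way, never picked up, with the toffees still in it; do not bang into the books or the planter or shove the other things about.

Things in the scene. Friction and masses are not known exactly. Their poses are not given: they have to be found in the camera images.
- dish: square white glazed stoneware sweets dish with a blue floor, loose, 112 mm square over its rounded rim (rim bar 8 mm thick, widest at 31 mm above the table, sides leaning in below it to a 94 mm square foot), 35 mm high, about 0.45 kg; it slides on the table with roughly 2 to 8 N. Origin: centre of its underside; x and y run parallel to its sides, z up. Four-fold symmetric.
- books: two thick dark-red hardbacks of one set, stacked squarely, together 148 mm (along its x) by 210 mm (along its y) by 60 mm high; heavy, do not move. Origin: centre of the underside. The gap lies along its +x side; its y axis is the direction of the gap, +y towards the open book.
- planter: low grey stoneware trough with three small succulents, 110 mm (along its x) by 160 mm (along its y) by 60 mm high, leaves to about 70 mm; heavy, does not move. Origin: centre of the underside. Parallel to the books, its -x side facing their +x side.
- gap (a point): point on the table top in the middle of the gap between books and planter; the gap is 124 mm wide (along its x) and its y axis runs through it, from the dish's side towards the open book (axes as those of the books); the books wall it in for 105 mm, the planter for 80 mm, either way along y from this point.
- open_book: open hardback lying flat on the table beyond the gap, 276 mm (its x) by 190 mm (its y) and 16 mm high, loose, 0.7 kg. Origin: centre of the underside; the long edge facing the gap lies 95 mm from it on its -y side.
- glasses: black-rimmed reading glasses lying on the open book, loose, about 125 mm wide and 130 mm long with arms unfolded, 40 mm high. Origin: under the middle of the glasses, on the page.
- mug: white mug, loose, 80 mm across, 85 mm high, handle on its +y side. Origin: centre of the underside.
- candle: candle in an amber glass, loose, 72 mm across, 65 mm high. Origin: centre of the underside.
- remote: black remote control lying flat, loose, 46 mm (x) by 165 mm (y) by 17 mm. Origin: centre of the underside.
- coasters: stack of round cork and wood coasters, loose, 96 mm across, 27 mm high. Origin: centre of the underside.
- toffee0: wrapped toffee lying loose in the dish, 24 x 15 x 12 mm (38 mm with its twisted ends). Origin: centre of its underside, which stands 7 mm above the table on the dish's floor.
- toffee1: wrapped toffee lying loose in the dish, 24 x 15 x 12 mm (38 mm with its twisted ends). Origin: centre of its underside, which stands 7 mm above the table on the dish's floor.
- toffee2: wrapped toffee lying loose in the dish, 24 x 15 x 12 mm (38 mm with its twisted ends). Origin: centre of its underside, which stands 7 mm above the table on the dish's floor.

How it is judged (in metres and radians):
On the way:
1. the dish is in the gap, between the books and the planter (x of dish in the frame of gap between -0.012 and 0.012 m and y of dish in the frame of gap between -0.05 and 0.05 m and height (world z) of dish below 0.006 m), for 0.05 s.
At the end, for the whole second after the job is handed in: the dish stands flat and at rest, wholly past the books and the planter, before the near long edge of the open book with no more than about 45 mm between rim and book (touching it is allowed), its centre within 100 mm of the book's middle sideways, and all three toffees in it (y of dish in the frame of open_book between -0.196 and -0.142 m and x of dish in the frame of open_book between -0.1 and 0.1 m and y of dish in the frame of gap between 0.161 and 0.3 m and height (world z) of dish below 0.004 m and angle between dish's own z axis and vertical below 0.05 rad and linear speed of dish below 0.01 m/s and horizontal distance between each of toffee0, toffee1, toffee2 and dish below 0.06 m and height (world z) of each of toffee0, toffee1, toffee2 below 0.035 m).
It fails at once if the dish is lifted off the table (more than 8 mm) or tipped (height (world z) of dish above 0.008 m or angle between dish's own z axis and vertical above 0.15 rad).
It fails at once if the dish or the robot bangs or jams against the books or the planter (over 20 N; light brushing is allowed) (contact force between any of dish, the fingers, the arm and books above 20 N or contact force between any of dish, the fingers, the arm and planter above 20 N).
It fails at once if the open book, glasses, mug, candle, remote control or coasters are shoved more than 15 mm (distance of any of open_book, glasses, mug, candle, remote, coasters from where it was at the start of the episode above 0.015 m).
It also fails if it takes over 72 s, if anything falls off the work surface, if the arm or the gripper's body presses on something with over 40 N, if the wrist force passes 120 N, or if a joint passes its speed limit or range.

## Working session

There is one attempt and no reset: what is moved stays moved. The work goes in short steps, Python scripts to look and compute and a shell command to move; the robot and the scene stay as the last step left them, time stands still between calls to the robot, and variables do not carry over. Pictures are saved under pics/ and viewed, at most 10 in all, crops included, and the job is handed in when it is done.

```bash
mkdir -p pics; ls; python3 - <<'E'
from station import env, imaging
import cv2, numpy as np
for n in ("top","side"):
    p,d=imaging.camera(n); cv2.imwrite(f"pics/{n}0.png",p[:,:,::-1]); np.savez(f"{n}0.npz",p=p,d=d)
    m=imaging.camera_model(n); print(n,{k:np.round(v,3).tolist() for k,v in m.items()})
s=env.sense(); print(s)
E
```

```text
pics
top {'mtx': [[464.951, 0.0, 317.222], [0.0, 464.951, 233.872], [0.0, 0.0, 1.0]], 'k1': -0.06, 'R': [[0.011, -1.0, 0.006], [-0.982, -0.012, -0.189], [0.189, -0.003, -0.982]], 't': [90.786, 582.912, 886.511]}
side {'mtx': [[459.051, 0.0, 314.324], [0.0, 459.051, 245.88], [0.0, 0.0, 1.0]], 'k1': -0.028, 'R': [[0.943, -0.334, -0.002], [-0.242, -0.678, -0.694], [0.23, 0.655, -0.72]], 't': [-511.455, 229.149, 770.488]}
{'clock': 0.1, 'qpos': array([ 1.50917771,  0.50179063, -0.42678969,  1.5513314 ,  0.2208142 ,
        1.13829201, -0.2103027 ]), 'qd': array([ 4.27803096e-05, -9.96745931e-04, -1.47698864e-03, -1.31535864e-03,
       -6.45399657e-04, -5.95517445e-04, -1.47783749e-03]), 'joint_efforts': array([-1.09254406e-02, -5.67874467e+01, -5.83892629e+00, -2.79914260e+01,
       -6.90802373e-02,  2.40766327e-02,  3.52817790e-05]), 'eef_pos': array([ 207.19782771, -615.46343524,  242.76340461]), 'ee_rot': array([ 9.86837504e-01,  1.61712583e-01, -1.16625394e-04, -8.75743674e-04]), 'ft_force': array([-0.79889415, -0.11169774, -0.56110231]), 'wrist_torque': array([-0.0266836 ,  0.02511592, -0.04974555]), 'grasp_force': 0.0, 'finger_gap': 1.0002928972280232}
```

View pics/top0.png

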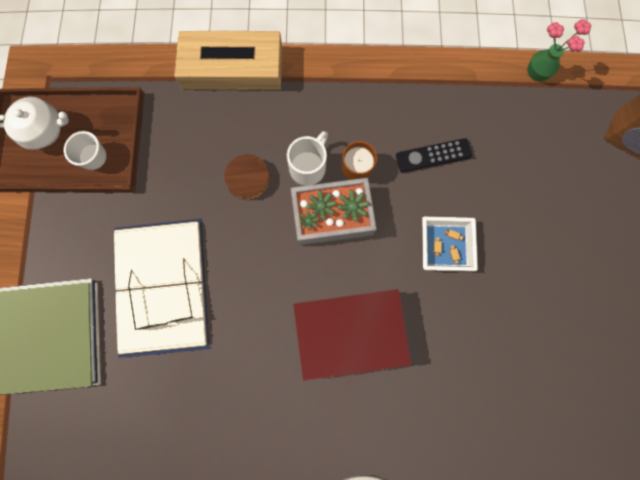

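View pics/side0.png

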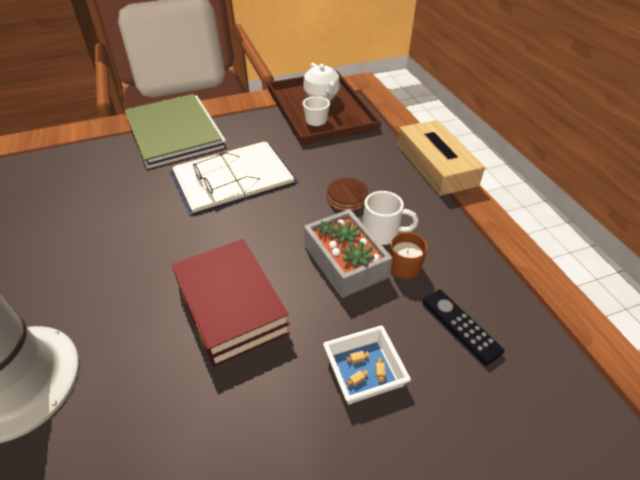

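The top view shows the dish at (449,244), red books at (352,334), planter at (334,210), and the open book with glasses at (160,288). The gap runs right to left in the picture, which is world +y. Next I'll measure these from the top camera.

```bash
cat > h.py <<'E'
import cv2, numpy as np
from station import env, imaging
def world(px, z, n="top"):
    """pixels -> world points on plane(s) of height z (mm)"""
    m=imaging.camera_model(n); K,R,t=[np.array(m[k],float) for k in("mtx","R","t")]
    s=cv2.undistortPoints(np.array(px,float).reshape(-1,1,2),K,np.array([m["k1"],0,0,0.])).reshape(-1,2)
    d=np.c_[s,np.ones(len(s))]@R; c=-R.T@t
    return c+d*((z-c[2])/d[:,2])[:,None]
def blob(mask, roi):
    x0,y0,x1,y1=roi; m=np.zeros(mask.shape,np.uint8); m[y0:y1,x0:x1]=mask[y0:y1,x0:x1]
    c=max(cv2.findContours(m,cv2.RETR_EXTERNAL,cv2.CHAIN_APPROX_NONE)[0],key=cv2.contourArea)
    return c.reshape(-1,2)
def rect(mask,roi,z,n="top"):
    w=world(blob(mask,roi),z,n)[:,:2]
    (c,s,a)=cv2.minAreaRect(w.astype(np.float32)); return np.round(c,1),np.round(s,1),round(a,2)
def heights(d,n="top"):
    m=imaging.camera_model(n); K,R,t=[np.array(m[k],float) for k in("mtx","R","t")]
    v,u=np.mgrid[:480,:640]; px=np.c_[u.ravel(),v.ravel()].astype(float)
    s=cv2.undistortPoints(px.reshape(-1,1,2),K,np.array([m["k1"],0,0,0.])).reshape(-1,2)
    return ((np.c_[s,np.ones(len(s))]*d.reshape(-1,1)-t)@R).reshape(480,640,3)
def white(p,lo=130): return ((p.min(2)>lo)).astype(np.uint8)
def dish(p,roi=(415,205,490,285)):
    return rect(white(p),roi,33)
E
python3 - <<'E'
from h import *
f=np.load("top0.npz"); p,d=f["p"],f["d"]
i=p.astype(int); W=heights(d); Z=W[...,2]
print("dish",dish(p))
print("books",rect(((i[...,0]>65)&(i[...,1]<45)).astype(np.uint8),(280,275,425,390),60))
for nm,roi,lo,hi,z in(("books",(280,275,425,390),50,70,60),("planter",(280,170,385,250),50,66,60),("obook",(100,205,220,365),8,24,16),("dish",(415,205,490,285),20,45,33)):
    print(nm,"depth",rect(((Z>lo)&(Z<hi)).astype(np.uint8),roi,z))
    m=np.zeros_like(Z,bool);x0,y0,x1,y1=roi;m[y0:y1,x0:x1]=1;m&=(Z>lo)&(Z<hi);print(np.round(W[m].min(0)),np.round(W[m].max(0)),np.median(Z[m]))
print("obook col",rect((i[...,2]-0>150).astype(np.uint8),(100,205,212,365),16))
E
```

```text
dish (array([ 570. , -177.3]), array([113.8, 113.7]), 89.29)Traceback (most recent call last):
  File "<stdin>", line 5, in <module>
  File "h.py", line 14, in rect
    w=world(blob(mask,roi),z,n)[:,:2]
            ~~~~^^^^^^^^^^
  File "h.py", line 11, in blob
    c=max(cv2.findContours(m,cv2.RETR_EXTERNAL,cv2.CHAIN_APPROX_NONE)[0],key=cv2.contourArea)
ValueError: max() iterable argument is empty
```

```bash
python3 - <<'E'
from h import *
f=np.load("top0.npz"); p,d=f["p"],f["d"]
i=p.astype(int); W=heights(d); Z=W[...,2]; print(p[334,352],p[300,250],p[236,330])
print("books",rect(((i[...,0]>1.8*i[...,1]+15)).astype(np.uint8),(280,275,425,390),60))
for nm,roi,lo,hi,z in(("books",(280,275,425,390),50,70,60),("planter",(280,170,385,250),50,66,60),("obook",(100,205,220,365),8,24,16),("dish",(415,205,490,285),20,45,33)):
    m=((Z>lo)&(Z<hi)).astype(np.uint8)
    print(nm,"depth",rect(m,roi,z), end=" ")
    x0,y0,x1,y1=roi;print(np.median(Z[y0:y1,x0:x1][m[y0:y1,x0:x1]>0]))
print("obook col",rect((i[...,2]>150).astype(np.uint8),(100,205,212,365),16))
for nm,roi,lo,z in(("coast",(215,145,280,205),15,27),("mug+candle",(280,125,385,180),50,75),("remote",(390,130,480,180),8,17)):
    print(nm,rect((Z>lo).astype(np.uint8),roi,z))
E
```

```text
[117  52  49] [110  95  87] [117 111 106]
books (array([384.1,  29. ]), array([144.7, 207.3]), 8.44)
books depth (array([383.9,  29.3]), array([149.9, 209.7]), 8.51) 60.2252394382352
planter depth (array([634.3,  66. ]), array([112.5, 160.1]), 8.53) 58.74414754132861
obook depth (array([539.7, 434.3]), array([129.5, 182.8]), 6.84) 15.970754612776119
dish depth (array([ 570.5, -177.7]), array([113.8, 112.6]), 89.29) 33.4342306966501
obook col (array([409.9, 419.9]), array([127.5, 181.3]), 6.68)
coast (array([712.2, 250.5]), array([94.1, 97. ]), 0.56)
mug+candle (array([744.1, 121.3]), array([ 80.3, 101.9]), 87.94)
remote (array([ 768.9, -155.7]), array([ 48.5, 167. ]), 13.71)
```

Measured layout (mm):

| Item | Position or angle |
|---|---|
| Gap centre | (518.5, 49), direction 8.5° |
| Dish | (570, −177.5), yaw −0.7° |
| Open book centre | about (475, 427) |

The plan is to clamp the dish's trailing rim bar at rim height, with the fingers closing along the gap. I'll then slide the dish flat while controlling its yaw. First step: turn the tool and move above the trailing rim.

```bash
python3 -m jog '[[[-0.48,0,0,0,0,0,0.112],[-0.48,0,0,0,0,0,0.112],[-0.48,0,0,0,0,0,0.112],[-0.48,2.2,-2.4,0,0,0,0],[-0.48,2.2,-2.4,0,0,0,0],[-0.48,2.2,-2.4,0,0,0,0],[-0.48,2.2,-2.4,0,0,0,0],[-0.48,2.2,-2.4,0,0,0,0],[-0.48,2.2,-2.4,0,0,0,0],[-0.48,2.2,-2.4,0,0,0,0]]]' 30
python3 -m jog '[[[-0.48,2.2,-2.4,0,0,0,0],[-0.48,2.2,-2.4,0,0,0,0],[-0.48,2.2,-2.4,0,0,0,0],[-0.48,2.2,-2.4,0,0,0,0],[-0.48,2.2,-2.4,0,0,0,0],[-0.48,2.2,-2.4,0,0,0,0],[-0.48,2.2,-2.4,0,0,0,0],[-0.48,2.2,-2.4,0,0,0,0],[-0.48,0,0,0,0,0,0],[-0.48,0,0,0,0,0,0]]]'
cat >> h.py <<'E'
def tool():
    from scipy.spatial.transform import Rotation as Ro
    s=env.sense(); R=Ro.from_quat(s["ee_rot"]).as_matrix(); return np.array(s["eef_pos"]),R
def go(target,yaw):
    """print the shift (tool axes, cm) to target and the turn about tool z wanted for tool-x yaw (deg)"""
    p,R=tool(); y=np.degrees(np.arctan2(R[1,0],R[0,0])); s=env.sense()
    print("t",round(s["clock"],2),"tcp",p.round(1),"yaw",round(y,2),"tilt",R[:,2].round(3),"shift cm",((np.array(target)-p)@R/10).round(2),"turn z",round(-np.radians(yaw-y),3),"F",s["ft_force"].round(1),"gap mm",round(s["finger_gap"]*92,1),"grip",round(float(s["grasp_force"]),1))
E
python3 -c "from h import *;go([569.7,-229.5,40],-0.7)"
```

```text
clock: 0.93
eef_pos: [363.9, -448.2, 243.4]
ee_rot: [1.0, -0.006, -0.0, -0.0]
ft_force: [0.5, 0.2, 0.2]
finger_gap: 0.325
grasp_force: 0.0
clock: 1.77
eef_pos: [542.9, -256.6, 243.4]
ee_rot: [1.0, -0.003, 0.0, -0.001]
ft_force: [-1.8, -0.0, -0.8]
finger_gap: 0.261
grasp_force: 0.0
t 1.77 tcp [ 542.9 -256.6  243.4] yaw -0.33 tilt [ 0.     0.001 -1.   ] shift cm [ 2.67 -2.7  20.34] turn z 0.007 F [-1.8 -0.  -0.8] gap mm 24.0 grip 0.0
```

```bash
python3 -m jog '[[[-0.48,1.35,-1.35,2.5,0,0,0.007],[-0.48,1.35,-1.35,2.5,0,0,0],[-0.48,0,0,3,0,0,0],[-0.48,0,0,3,0,0,0],[-0.48,0,0,2,0,0,0],[-0.48,0,0,1,0,0,0],[-0.48,0,0,0,0,0,0],[-0.48,0,0,0,0,0,0]]]'
python3 - <<'E'
from h import *
go([569.7,-229.5,40],-0.7)
p,d=imaging.camera("side"); q=imaging.camera("top")[0]
a=cv2.resize(p[270:430,280:480],None,fx=2,fy=2,interpolation=3); b=cv2.resize(q[190:350,400:600],None,fx=2,fy=2,interpolation=3)
cv2.imwrite("pics/c1.png",np.hstack([a,b])[:,:,::-1])
E
```

```text
clock: 2.43
eef_pos: [568.5, -234.1, 103.8]
ee_rot: [1.0, -0.01, -0.0, 0.0]
ft_force: [0.1, 1.2, 0.4]
finger_gap: 0.262
grasp_force: 0.0
t 2.43 tcp [ 568.5 -234.1  103.8] yaw -1.12 tilt [-0.001 -0.    -1.   ] shift cm [ 0.12 -0.46  6.38] turn z -0.007 F [0.1 1.2 0.4] gap mm 24.1 grip 0.0
```

View pics/c1.png

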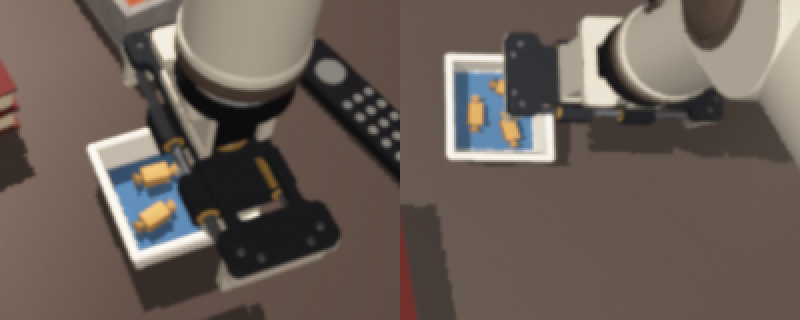

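The crop shows the fingers above the dish's trailing wall, at about (545,80) in the right pane, with the toffees ahead of and below the inner finger. I'll correct by a few mm and descend to rim height, keeping the tips above the toffees.

```bash
python3 -m jog '[[[-0.48,0.12,-0.46,1,0,0,-0.007],[-0.48,0,0,1.2,0,0,0],[-0.48,0,0,1.2,0,0,0],[-0.48,0,0,1,0,0,0],[-0.48,0,0,0.5,0,0,0],[-0.48,0,0,0,0,0,0],[-0.48,0,0,0,0,0,0]]]'
python3 -c "from h import *;go([569.7,-229.5,40],-0.7)"
```

```text
clock: 3.12
eef_pos: [569.8, -228.3, 54.0]
ee_rot: [1.0, -0.006, -0.001, -0.0]
ft_force: [-0.3, -0.7, 0.3]
finger_gap: 0.262
grasp_force: 0.0
t 3.12 tcp [ 569.8 -228.3   54. ] yaw -0.63 tilt [-0.001  0.001 -1.   ] shift cm [-0.01  0.12  1.4 ] turn z 0.001 F [-0.3 -0.7  0.3] gap mm 24.1 grip 0.0
```

```bash
python3 -m jog '[[[-0.48,0,0.1,0.7,0,0,0],[-0.48,0,0,0.7,0,0,0],[-0.48,0,0,0,0,0,0],[-0.6,0,0,0,0,0,0],[-0.7,0,0,0,0,0,0],[-1,0,0,0,0,0,0],[-1,0,0,0,0,0,0],[-1,0,0,0,0,0,0],[-1,0,0,0,0,0,0],[-1,0,0,0,0,0,0]]]' 30
python3 -c "from h import *;go([569.7,-229.5,40],-0.7)"
```

```text
clock: 3.95
eef_pos: [570.4, -229.7, 41.0]
ee_rot: [1.0, -0.006, 0.0, 0.0]
ft_force: [0.6, 0.1, 0.1]
finger_gap: 0.086
grasp_force: 29.6
t 3.95 tcp [ 570.4 -229.7   41. ] yaw -0.65 tilt [ 0.001 -0.    -1.   ] shift cm [-0.07 -0.02  0.1 ] turn z 0.001 F [0.6 0.1 0.1] gap mm 7.9 grip 29.6
```

The rim bar is held: 7.9 mm opening, 30 N. Now slide the dish to the gap entrance while turning it about 9° into line.

```bash
python3 -m jog '[[[-1,0,-0.3,0,0,0,-0.01],[-1,-0.15,-0.6,0,0,0,-0.018],[-1,-0.2,-1,0,0,0,-0.02],[-1,-0.2,-1.2,0,0,0,-0.022],[-1,-0.2,-1.2,0,0,0,-0.022],[-1,-0.2,-1.2,0,0,0,-0.022],[-1,-0.2,-1.2,0,0,0,-0.022],[-1,-0.2,-1,0,0,0,-0.014],[-1,-0.2,-0.7,0,0,0,-0.01],[-1,-0.17,-0.6,0,0,0,0]]]' 30
python3 -m jog '[[[-1,0,0,0,0,0,0],[-1,0,0,0,0,0,0]]]'
python3 - <<'E'
from h import *
go([546.9,-140.9,40],8.5)
p,d=imaging.camera("side"); q=imaging.camera("top")[0]
cv2.imwrite("pics/c2.png",np.hstack([cv2.resize(p[180:420,180:480],None,fx=1.3,fy=1.3),cv2.resize(q[160:400,260:560],None,fx=1.3,fy=1.3)])[:,:,::-1])
np.savez("n2.npz",p=p,q=q)
E
```

```text
clock: 4.78
eef_pos: [546.4, -140.1, 41.0]
ee_rot: [0.997, 0.075, 0.0, 0.0]
ft_force: [1.9, -4.5, 1.6]
finger_gap: 0.086
grasp_force: 29.7
clock: 4.95
eef_pos: [545.9, -139.1, 40.9]
ee_rot: [0.997, 0.075, -0.0, -0.001]
ft_force: [-1.5, 3.2, 7.2]
finger_gap: 0.086
grasp_force: 29.8
t 4.95 tcp [ 545.9 -139.1   40.9] yaw 8.59 tilt [-0.001  0.002 -1.   ] shift cm [0.07 0.19 0.09] turn z 0.002 F [-1.5  3.2  7.2] gap mm 7.9 grip 29.8
```

View pics/c2.png

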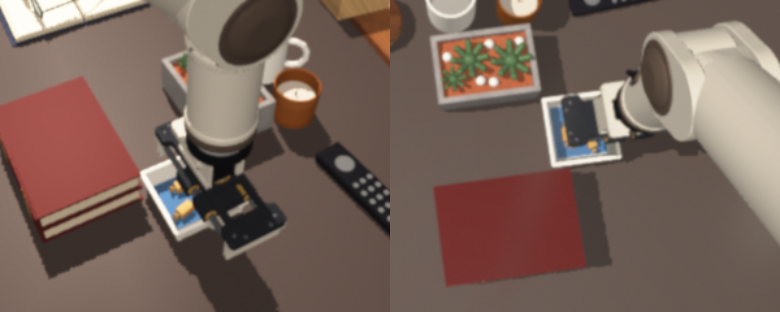

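The view shows the dish just before the gap, with its leading edge at about x=381 px and its lower edge at about y=285 px in the full top picture. It looks aligned with the books. I'll measure its exact offset.

```bash
cat >> h.py <<'E'
def edges(q,rows,cols,x0,y1,lo=125):
    """leading (left) and books-side (lower) rim edges of the dish in the top picture, in the gap frame; subpixel by threshold crossing"""
    g=q.min(2).astype(float); L=[];B=[]
    def cross(a,i): return i-1+(lo-a[i-1])/(a[i]-a[i-1])
    for r in range(*rows):
        a=g[r,x0:x0+40]; i=int(np.argmax(a>lo))
        if i: L.append((x0+cross(a,i),r))
    for c in range(*cols):
        a=g[y1-40:y1,c][::-1]; i=int(np.argmax(a>lo))
        if i: B.append((c,y1-1-cross(a,i)))
    th=np.radians(8.5); G=np.array([[np.cos(th),-np.sin(th)],[np.sin(th),np.cos(th)]])
    out=[]
    for P in (L,B):
        w=(world(P,31)[:,:2]-[518.5,49])@G
        v=cv2.fitLine(w.astype(np.float32),cv2.DIST_HUBER,0,.01,.01).ravel()
        out.append((np.median(w,0).round(1),round((np.degrees(np.arctan2(v[1],v[0]))+45)%90-45,2)))
    print("leading edge (x,y),angle",out[0],"books-side edge",out[1]); return out
E
python3 - <<'E'
from h import *
q=np.load("n2.npz")["q"]; edges(q,(245,278),(395,428),365,300)
edges(np.load("top0.npz")["p"],(228,262),(432,466),405,285)
E
```

```text
leading edge (x,y),angle (array([  0.7, -80.6]), np.float32(-0.61)) books-side edge (array([ -57.9, -137.4]), np.float32(-0.5))
leading edge (x,y),angle (array([  22.6, -174.9]), np.float32(-9.27)) books-side edge (array([ -38.2, -219.9]), np.float32(-8.77))
```

```bash
python3 -m jog '[[[-1,0.05,0,0,0,0,-0.008],[-1,0.05,-0.3,0,0,0,0],[-1,0,-0.6,0,0,0,0],[-1,0,-0.7,0,0,0,0],[-1,0,-0.7,0,0,0,0],[-1,0,-0.7,0,0,0,0],[-1,0,-0.6,0,0,0,0],[-1,0,-0.4,0,0,0,0],[-1,0,0,0,0,0,0],[-1,0,0,0,0,0,0]]]' 30
cat >> h.py <<'E'
def ing():
    p,R=tool(); th=np.radians(8.5); G=np.array([[np.cos(th),-np.sin(th)],[np.sin(th),np.cos(th)]])
    print("TCP in gap frame",((p[:2]-[518.5,49])@G).round(1))
E
python3 - <<'E'
from h import *
go([546.9,-140.9,40],8.5); ing()
q=imaging.camera("top")[0]; np.save("q3.npy",q)
edges(q,(250,276),(378,405),343,302)
E
```

```text
clock: 5.88
eef_pos: [541.1, -101.9, 40.9]
ee_rot: [0.997, 0.078, -0.0, 0.0]
ft_force: [-1.1, -2.2, 6.2]
finger_gap: 0.085
grasp_force: 29.8
t 5.88 tcp [ 541.1 -101.9   40.9] yaw 8.96 tilt [-0. -0. -1.] shift cm [-0.03  3.94  0.09] turn z 0.008 F [-1.1 -2.2  6.2] gap mm 7.9 grip 29.8
TCP in gap frame [  -0.  -152.6]
leading edge (x,y),angle (array([  2.8, -43. ]), np.float32(0.41)) books-side edge (array([-58.2, -95.7]), np.float32(0.59))
```

```bash
python3 -m jog '[[[-1,0.05,-0.3,0,0,0,0.005],[-1,0.05,-0.7,0,0,0,0],[-1,0,-0.9,0,0,0,0],[-1,0,-1,0,0,0,0],[-1,0,-1,0,0,0,0],[-1,0,-1,0,0,0,0],[-1,0,-0.8,0,0,0,0],[-1,0,-0.5,0,0,0,0],[-1,0,0,0,0,0,0],[-1,0,0,0,0,0,0]]]' 30
python3 - <<'E'
from h import *
go([546.9,-140.9,40],8.5); ing()
q=imaging.camera("top")[0]; np.save("q4.npy",q)
cv2.imwrite("pics/c4.png",cv2.resize(q[180:320,270:450],None,fx=3,fy=3)[:,:,::-1])
E
```

```text
clock: 6.77
eef_pos: [532.6, -39.8, 40.9]
ee_rot: [0.997, 0.076, -0.0, -0.0]
ft_force: [-1.0, -0.7, 7.0]
finger_gap: 0.085
grasp_force: 29.9
t 6.77 tcp [532.6 -39.8  40.9] yaw 8.72 tilt [-0.  0. -1.] shift cm [-0.12 10.21  0.09] turn z 0.004 F [-1.  -0.7  7. ] gap mm 7.8 grip 29.9
TCP in gap frame [  0.9 -89.9]
```

View pics/c4.png

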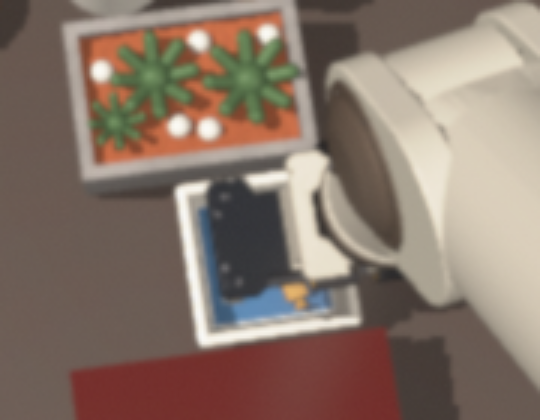

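The dish is in the gap, parallel to the walls, with daylight on both sides. The lateral force is about 1 N. I'll keep going.

```bash
python3 -m jog '[[[-1,0,-0.3,0,0,0,0.003],[-1,0,-0.7,0,0,0,0],[-1,0,-1,0,0,0,0],[-1,0,-1,0,0,0,0],[-1,0,-1,0,0,0,0],[-1,0,-1,0,0,0,0],[-1,0,-1,0,0,0,0],[-1,0,-0.8,0,0,0,0],[-1,0,-0.4,0,0,0,0],[-1,0,0,0,0,0,0]]]' 30
python3 -c "from h import *;go([546.9,-140.9,40],8.5);ing()"
```

```text
clock: 7.65
eef_pos: [522.0, 31.1, 40.9]
ee_rot: [0.997, 0.074, -0.0, 0.0]
ft_force: [-0.2, -1.6, 6.5]
finger_gap: 0.089
grasp_force: 29.9
t 7.65 tcp [522.   31.1  40.9] yaw 8.54 tilt [-0. -0. -1.] shift cm [-0.09 17.37  0.09] turn z 0.001 F [-0.2 -1.6  6.5] gap mm 8.2 grip 29.9
TCP in gap frame [  0.8 -18.3]
```

```bash
python3 -m jog '[[[-1,0,-0.4,0,0,0,0],[-1,0,-0.9,0,0,0,0],[-1,0,-1.3,0,0,0,0],[-1,0,-1.5,0,0,0,0],[-1,0,-1.5,0,0,0,0],[-1,0,-1.5,0,0,0,0],[-1,0,-1.3,0,0,0,0],[-1,0,-0.9,0,0,0,0],[-1,0,-0.4,0,0,0,0],[-1,0,0,0,0,0,0]]]' 30
python3 - <<'E'
from h import *
go([546.9,-140.9,40],8.5); ing()
q,d=imaging.camera("top"); p=imaging.camera("side")[0]
cv2.imwrite("pics/c5.png",np.hstack([cv2.resize(p[100:340,120:420],None,fx=1.3,fy=1.3),cv2.resize(q[180:420,90:390],None,fx=1.3,fy=1.3)])[:,:,::-1])
Z=heights(d)[...,2]
print(rect(((Z>8)&(Z<24)).astype(np.uint8),(100,205,220,288),16),rect(((Z>8)&(Z<24)).astype(np.uint8),(100,288,220,365),16))
# near long edge of open book: rightmost pixels of height 8..24 per row
P=[]
for r in range(225,345):
    c=np.where((Z[r,190:220]>8)&(Z[r,190:220]<20))[0]
    if len(c): P.append((190+c.max()+.5,r))
th=np.radians(8.5); G=np.array([[np.cos(th),-np.sin(th)],[np.sin(th),np.cos(th)]])
w=(world(P,14)[:,:2]-[518.5,49])@G; print(w[::12].round(1))
E
```

```text
clock: 8.48
eef_pos: [507.5, 127.0, 40.9]
ee_rot: [0.997, 0.075, -0.0, 0.0]
ft_force: [-0.5, -2.2, 8.1]
finger_gap: 0.09
grasp_force: 29.9
t 8.48 tcp [507.5 127.   40.9] yaw 8.55 tilt [-0.001 -0.001 -1.   ] shift cm [-0.08 27.08  0.11] turn z 0.001 F [-0.5 -2.2  8.1] gap mm 8.3 grip 29.9
TCP in gap frame [ 0.6 78.8]
(array([535.8, 433.6]), array([137.8, 182.7]), 6.64) (array([409.6, 418.5]), array([127.9, 183.3]), 6.75)
[[131.1 285.1]
 [105.1 287.4]
 [ 79.2 287.7]
 [ 53.5 287.9]
 [ 28.3 290.2]
 [  3.1 290.4]
 [-21.9 290.7]
 [-46.6 291. ]
 [-71.2 291.3]
 [-95.3 293.6]]
```

View pics/c5.png

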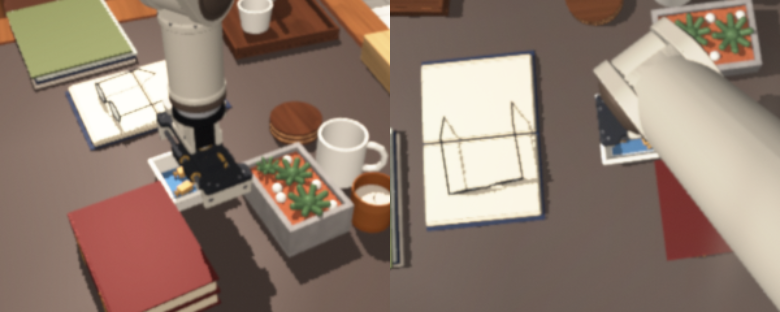

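The dish is leaving the gap: its leading corner is at about (600,160) in the right pane. The open book's near edge lies at gap-frame y of about 287. Dish centre target is y≈211, so 8 cm more.

```bash
python3 -m jog '[[[-1,0,-0.4,0,0,0,0],[-1,0,-0.9,0,0,0,0],[-1,0,-1.2,0,0,0,0],[-1,0,-1.3,0,0,0,0],[-1,0,-1.3,0,0,0,0],[-1,0,-1.2,0,0,0,0],[-1,0,-0.9,0,0,0,0],[-1,0,-0.6,0,0,0,0],[-1,0,-0.3,0,0,0,0],[-1,0,0,0,0,0,0]]]' 30
python3 -m jog '[[[-1,0,0,0,0,0,0],[-0.85,0,0,0,0,0,0],[-0.75,0,0,0,0,0,0],[-0.65,0,0,0,0,0,0],[-0.55,0,0,0,0,0,0],[-0.55,0,0,0,0,0,0],[-0.55,0,0,0,0,0,0],[-0.55,0,0,0,0,0,0]]]'
python3 -c "from h import *;go([546.9,-140.9,40],8.5);ing()"
```

```text
clock: 9.42
eef_pos: [495.7, 205.6, 40.9]
ee_rot: [0.997, 0.074, -0.001, 0.001]
ft_force: [0.6, -4.9, 8.7]
finger_gap: 0.087
grasp_force: 30.1
clock: 10.08
eef_pos: [495.2, 207.3, 40.4]
ee_rot: [0.997, 0.075, -0.0, -0.0]
ft_force: [0.0, 0.2, -0.4]
finger_gap: 0.224
grasp_force: 0.0
t 10.08 tcp [495.2 207.3  40.4] yaw 8.55 tilt [-0.001  0.    -1.   ] shift cm [-0.07 35.2   0.04] turn z 0.001 F [ 0.   0.2 -0.4] gap mm 20.6 grip 0.0
TCP in gap frame [  0.4 160. ]
```

Released at zero force. I'll lift straight up and back off so the camera can see the dish.

```bash
python3 -m jog '[[[-0.55,0,0,-0.5,0,0,0],[-0.55,0,0,-1,0,0,0],[-0.55,0,0,-2,0,0,0],[-0.55,0,0,-3,0,0,0],[-0.55,0,0,-3,0,0,0],[-0.55,0,0,-3,0,0,0],[-0.55,0,2,-2,0,0,0],[-0.55,0,3,0,0,0,0],[-0.55,0,3,0,0,0,0],[-0.55,0,3,0,0,0,0]]]'
python3 -m jog '[[[-0.55,0,3,0,0,0,0],[-0.55,0,3,0,0,0,0],[-0.55,0,3,0,0,0,0],[-0.55,0,3,0,0,0,0],[-0.55,0,0,0,0,0,0],[-0.55,0,0,0,0,0,0]]]'
python3 - <<'E'
from h import *
q,d=imaging.camera("top"); cv2.imwrite("pics/c6.png",q[:,:,::-1])
r=rect(white(q),(225,215,310,320),33); print(r); Z=heights(d)[...,2]
th=np.radians(8.5); G=np.array([[np.cos(th),-np.sin(th)],[np.sin(th),np.cos(th)]])
print("gap frame",(r[0]-[518.5,49])@G)
th=np.radians(6.75); G=np.array([[np.cos(th),-np.sin(th)],[np.sin(th),np.cos(th)]])
print("book frame",(r[0]-[474,427])@G)
E
```

```text
clock: 10.92
eef_pos: [512.5, 97.6, 187.6]
ee_rot: [0.997, 0.075, 0.001, 0.0]
ft_force: [0.7, -1.0, 0.4]
finger_gap: 0.226
grasp_force: 0.0
clock: 11.42
eef_pos: [530.0, -22.7, 186.5]
ee_rot: [0.997, 0.072, 0.0, 0.0]
ft_force: [-0.1, 0.2, -0.2]
finger_gap: 0.224
grasp_force: 0.0
(array([488.9, 245.2]), array([113.8,  89.5]), 8.05)
gap frame [ -0.27466309 198.42007096]
book frame [  -6.57157885 -182.2911527 ]
```

View pics/c6.png

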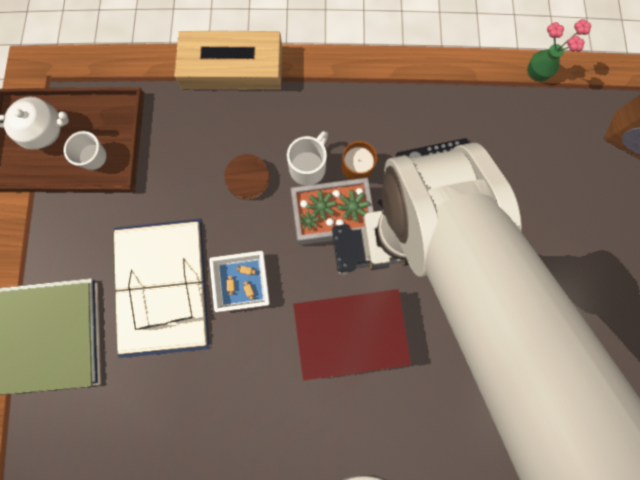

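The dish is clear of the gap at about (239,282), all three toffees are in it, and it sits a few pixels short of the book's edge at (206,290). My measuring window cut off its left side. Corrected for that, the centre is at gap y≈211, or about −0.169 m in the book frame, which is inside the limits. Handing in.

```bash
python3 -c "
from h import *
q=imaging.camera('top')[0]; print(rect(white(q),(207,240,290,320),33))
print(env.hand_in())"
```

```text
(array([487. , 257.2]), array([113.8, 113.5]), 8.44)
the job is handed in; nothing more can be done
None
```

I slid the dish flat through the gap and left it about 2 cm short of the open book's near edge with all three toffees in it, then handed the job in; no verdict came back.

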